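Clamp the plate, release the safety catch and hold the bench press down

ROBOT

A 6-joint arm with a two-finger parallel gripper is mounted at the origin on a cart in front of the work surface, level with it; the furniture and walls round the work are solid. World frame = base frame: x ahead of the robot, y to its left, z up, the work surface at z = 0. Lengths are in m, angles in rad, forces in N, time in s.
With the tool pointing down it reaches from about 0.275 to 0.85 m from the base axis. Payload 19 kg.
Tool frame: the origin (TCP) lies at the very end of the fingers, on their centre line; the grasp point (between the pads) lies 19 mm behind it (arm.hold_point_z is the distance from the TCP to the grasp point, in m); z points along the fingers, y is the line along which they close (so a half turn about z gives the same grasp; the last joint's range is limited). The gripper opens to 85 mm and grips with 20 to 120 N. Pads are 22 mm wide; open, the fingers measure 114 mm over their backs; the gripper's body (76 mm by 85 mm) begins 54 mm behind the grasp point. The pads swing forward as they close: fully open they stand 13 mm farther back than shut.
Start: joints at [-1.253, 0.15, 1.437, -0, 1.554, -0.134], TCP at [0.251, -0.517, 0.193] pointing down, gripper open.
Joint ranges: [-2.8, 2.8], [-0.68, 2.1], [0.12, 2.68], [-1.39, 4.53], [0.16, 2.79], [-2.81, 2.81]. Speed limits (rad/s): [1.89, 1.89, 2.22, 3.01, 3.01, 3.01].

INTERFACE

Orientations are given as a rotation vector (axis times angle).
In Python, from cell import arm gives the robot as it stands. The module is installed in compiled form; this text tells all that it offers.
- The arm moves only by the shell command python3 -m jog 'ROWS' [FORCE]. ROWS is JSON, a list of rows, each a list of 3 entries, a list of its own where there are three numbers: the shift along the tool's x, y, z normalised to -1 to 1, where 1 is 0.12 m, then the turn, a rotation vector about the tool's x, y, z normalised to -1 to 1, where 1 is pi rad, then the closure, from 0 (fully open) to 1 (shut). In form: [[[x, y, z], [ax, ay, az], fingers], ...]. A call has 1 to 20 rows; each row is the pose to reach, as a shift and turn from the pose commanded when the call began, along the tool's axes at that moment, turning the shorter way round; what a row does not reach only later rows make up. A row lasts 1/8 s, in which the tool goes at most 62.5 mm and 10.7 degrees, less where a joint would pass 70% of its speed; a pose out of reach is approached as far as the arm can. A call with a number of a shift or a turn outside -1 to 1 is refused whole. A call with a gripper value outside its range is refused whole. The fingers move at their own pace and stop on an object; FORCE is the grip in N (left out, the last holds). Time passes only in rows, so rows that repeat a pose let the fingers close. It gives the time, the measured TCP pose, the force, the opening and the grip force at its end, in the units of the state.
- arm.get_state(): the state, without advancing time (a new reading comes with each control period).
- arm.camera(name): name is "scene" or "top" or "wrist"; returns the picture (480x640x3 uint8, red, green, blue); there is no depth.
- arm.camera_model(name): a dict with "mtx" (3x3 intrinsics, pixels), "eye" and "rotation" of the camera in the world. Camera axes: x right, y up, looking along -z (the intrinsics and any distortion apply to the point x, -y, -z); pixel columns grow to the right and rows downward; lengths in m; the calibration is good to about 2 mm. A picture is of the moment at which its call begins: read the wrist's pose just before it. camera_model takes no time and is no camera call; for the wrist camera it gives the pose at the moment of the call.
- arm.job_done(): hands the job in; it is judged then, once.
The state is a dict: "time": time; "qpos": joint angles; "joint_velocities": joint speeds; "tau": joint torques, N m; "tcp_pos": TCP position; "eef_rot": TCP orientation; "force": force on the tool from outside, world axes, zero at the start; "torque": the same for the moment, N m; "gripper_width": finger opening in m; "grasp_force": force on a finger pad.
Only numpy, scipy, OpenCV 4.12 (cv2) and the standard library are available. Lean on these libraries where they do the work, as an engineer would, in place of code of your own. Each camera call takes 0.05 s, during which the arm holds its last target. There are 200 camera calls.

TASK

Work the small hand press on the welding table: first push the small hold-down lever on the left side of its head fully down, so that the foot clamps the flat plate, then flip the safety catch on the right fully over outward, out of the way of the tall hand lever it guards. Then pull the tall lever by its ball knob all the way towards the front of the press and finish while still holding it there, because it springs back if let go. Leave the loose parts around the press alone and do not shift the plate.

Things in the scene. Friction and masses are not known exactly. Their poses are not given: they have to be found in the camera images.
- press: Bench hand press, fixed on the table (top z = 0): wooden board 285 x 280 mm and grey base, together 36 mm high, anvil block front left, top at 66, column, and a head over the anvil, 70 wide, top at 166 (ram rod to 196). Origin: on the underside, 130 mm behind the middle of the front edge; -x is the press's front (roughly towards the robot), +y its left, z up. 'Press frame' below: mm in this frame.
- foot_lever (a joint): Small hold-down lever on the left side of the head, rad: 0 raised (points forward and 45 degrees up), 0.9 fully lowered (hard stop, foot on the plate). Starts at 0 to 0.15, stays where it is left (friction, 1.3 N at its knob). Axis along y through press frame (-40, 110, 146). It drives the foot down 18 mm.
- foot_lever_knob (a point): Centre of the black bar knob of the small hold-down lever, 16 mm in diameter, 28 mm long along y, 60 mm from the lever's axis. Press frame (-82, 110, 188) raised, (-100, 110, 140) lowered. Free on its left and above; the head's side is at y = 80. Pressed down from above it lowers.
- catch (a joint): Safety catch on the right, rad: 0 guarding (finger tab upright, tongue across the front of the tall lever's rod, which it stops at about 0.1 rad), 1.2 flipped fully over outward, to the right (hard stop). Starts at 0 to 0.1, stays where it is left (friction, 1.2 N at the tab). Axis along x through press frame y = -95, z = 106. Beyond 0.7 the lever is free.
- catch_tab (a point): Centre of the round black end of the catch's finger tab, 16 mm in diameter, 26 mm long along x, 52 mm from the catch's axis, on a bar 22 x 8 mm. Press frame (-77, -95, 158) guarding, (-77, -143, 125) flipped. From y = -85 to 0 beside it all is open: a finger put there can push it to the right (-y), following it down. Lugs and shaft rise to z = 118.
- pull_lever (a joint): Tall hand lever, rad: 0 at rest (leans back 0.12 rad from upright), 0.62 pulled fully to the front (hard stop). A spring drives it back, 2.5 N at the ball at rest, 6 N when pulled. Axis along y through press frame (20, -45, 61). It drives the ram down 30 mm on to the plate.
- lever_ball: Black ball knob, 32 mm in diameter, on top of the tall hand lever (12 mm rod); origin at its centre, 175 mm from the lever's axis. Press frame (41, -45, 235) at rest, (-64, -45, 215) fully pulled. Can be pinched from above, fingers closing along the press's y (it revolves about that line). Nothing within 70 mm of it is above 176 mm.
- plate_mid (a point): Centre of the loose flat plate, 85 x 40 x 5 mm, lying on the anvil with its length along the press's x, under foot and ram.
- tube_mid (a point): Bystander: centre of an upright dark steel tube, 63 mm in diameter, 85 mm high, standing to the left of the press.
- pin_mid (a point): Bystander: centre of a small lying headed pin, 36 x 25 x 25 mm, in front and to the left of the press.
- bush_mid (a point): Bystander: centre of a lying dark bush, 58 x 38 x 38 mm, in front and to the right of the press.

How it is judged:
On the way, in this order (a step that is already met when the one before it is completed fails the run):
1. the small hold-down lever is fully lowered while the tall lever is at rest (value of joint foot_lever above 0.75 rad and value of joint pull_lever below 0.2 rad), for 0.2 s.
2. the safety catch is flipped over while the tall lever is at rest (value of joint catch above 0.85 rad and value of joint pull_lever below 0.2 rad), for 0.2 s.
3. the tall lever is pulled to the front by its ball (value of joint pull_lever above 0.52 rad and (contact force between lever_ball and the fingers above 1 N or contact force between lever_ball and the arm above 1 N)), for 0.5 s.
At the end, for the whole second after the job is handed in: Through the last second the robot holds the ball of the tall lever (contact over 1 N) with the lever pulled beyond 0.52 of its 0.62 rad; the hold-down lever is lowered beyond 0.75 of 0.9 rad, the catch is flipped over beyond 0.85 of 1.2 rad, and the plate lies within 10 mm of where it was (all of step 3 and value of joint foot_lever above 0.75 rad and value of joint catch above 0.85 rad and distance of plate_mid from where it was at the start of the episode below 0.01 m); the arm keeps its last pose, push and grip.
It fails at once if a loose part around the press is moved more than 30 mm (distance of any of tube_mid, pin_mid, bush_mid from where it was at the start of the episode above 0.03 m).
It fails at once if the plate is shifted more than 15 mm (distance of plate_mid from where it was at the start of the episode above 0.015 m).
It also fails if it takes over 61 s, if anything falls off the work surface, if the arm or the gripper's body presses on something with over 40 N, if the wrist force passes 120 N, or if a joint passes its speed limit or range.

## Working session

There is one attempt and no reset: what is moved stays moved. The work goes in short steps, Python scripts to look and compute and a shell command to move; the robot and the scene stay as the last step left them, time stands still between calls to the robot, and variables do not carry over. Pictures are saved under pics/ and viewed, at most 10 in all, crops included, and the job is handed in when it is done.

```bash
mkdir -p pics; python3 - <<'E'
from cell import arm
import cv2
for n in("scene","top"):
    cv2.imwrite(f"pics/{n}0.png",arm.camera(n)[:,:,::-1]); m=arm.camera_model(n); print(n,m)
print(arm.get_state(),arm.hold_point_z)
E
```

```text
scene {'mtx': array([[500.39154947,   0.        , 317.94147806],
       [  0.        , 500.39154947, 241.20110794],
       [  0.        ,   0.        ,   1.        ]]), 'eye': array([-0.12218487,  0.57089514,  0.59278467]), 'rotation': array([ 0.56127998, -1.21339535, -1.96064359])}
top {'mtx': array([[462.80543727,   0.        , 321.63380754],
       [  0.        , 462.80543727, 242.73597807],
       [  0.        ,   0.        ,   1.        ]]), 'eye': array([0.38815324, 0.01050479, 1.03012087]), 'rotation': array([ 0.16061447, -0.11986584, -1.55342866])}
{'time': 0.1, 'qpos': array([-1.25301500e+00,  1.50912578e-01,  1.43791344e+00, -4.72962604e-05,
        1.55381560e+00, -1.34007975e-01]), 'joint_velocities': array([-0.00027703,  0.00119042, -0.00235892, -0.00018112, -0.00222346,
        0.00042013]), 'tau': array([ 1.89920611e-03, -7.14381337e+01, -5.71800613e+01, -4.18387854e-04,
        6.97001524e-03, -5.56823792e-06]), 'tcp_pos': array([ 0.25091404, -0.51708444,  0.19277585]), 'eef_rot': array([-3.06076364e+00, -7.03417092e-01,  2.25083018e-04]), 'force': array([ 0.6707029 , -0.57346846,  0.49444143]), 'torque': array([ 0.00776918, -0.02021549, -0.00189904]), 'grasp_force': 0.0, 'gripper_width': 0.08542845718415217} 0.0187
```

View pics/top0.png

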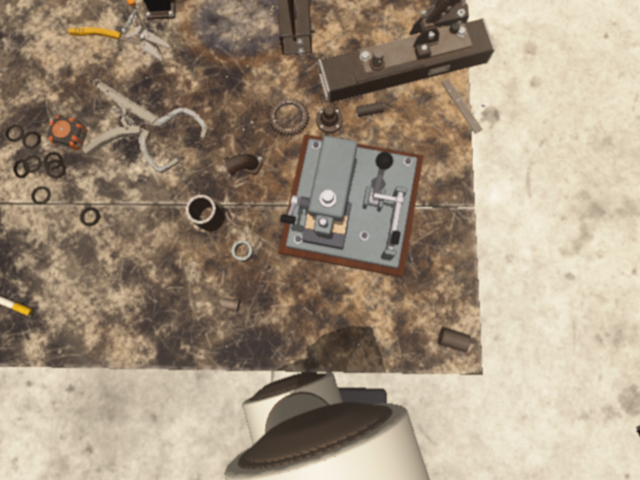

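View pics/scene0.png

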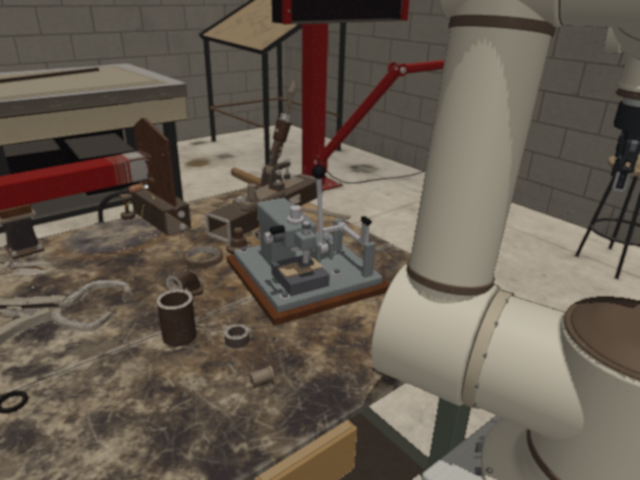

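The top picture shows the press: ball at about (384,161), hold-down knob (288,219), tab (395,238), board corners (305,136), (422,155), (403,275), (281,250). In the scene picture the ball is at (319,171), the knob at (277,230) and the tab at (366,220). Next I fit the press pose to these points.

```bash
cat > h.py <<'E'
import numpy as np, cv2
from scipy.spatial.transform import Rotation as R
from scipy.optimize import least_squares
def proj(m,P):
    c=R.from_rotvec(m["rotation"]).inv().apply(np.atleast_2d(P)-m["eye"])
    return np.c_[m["mtx"][0,0]*c[:,0]/-c[:,2]+m["mtx"][0,2], -m["mtx"][1,1]*c[:,1]/-c[:,2]+m["mtx"][1,2]]
def knob(a): t=np.pi/4-a; return [-.040-.06*np.cos(t),.110,.146+.06*np.sin(t)]
def tab(a): return [-.077,-.095-.052*np.sin(a),.106+.052*np.cos(a)]
def ball(a): t=.12-a; return [.020+.175*np.sin(t),-.045,.061+.175*np.cos(t)]
def world(p,P): return R.from_euler('z',p[2]).apply(np.atleast_2d(P))+[p[0],p[1],0]
def fit(obs,p0):
    # obs: list of (model,kind,uv); p=[x,y,yaw,foot,catch]
    def pt(k,p): return world(p,{'knob':knob(p[3]),'tab':tab(p[4]),'ball':ball(0)}[k] if isinstance(k,str) else k)
    f=lambda p:np.r_[np.concatenate([(proj(m,pt(k,p))-uv).ravel() for m,k,uv in obs]),(p[3]-.07)*20,(p[4]-.05)*20]
    s=least_squares(f,p0,loss='soft_l1'); return s.x,s.fun[:-2].reshape(-1,2)
E
python3 - <<'E'
from cell import arm
from h import *
t,s=arm.camera_model("top"),arm.camera_model("scene")
W=.1425
obs=[(t,'ball',(384,161)),(t,'knob',(288,219)),(t,'tab',(395,238)),(s,'ball',(319,171)),(s,'knob',(277,230)),(s,'tab',(366,221)),
(t,[-.13,.1425,.012],(281,251)),(t,[-.13,-.1425,.012],(403,274))]
p,r=fit(obs,[.45,0,0,.07,.05]);print(p.round(4));print(r.round(1))
for k in([.15,.1425,.012],[.15,-.1425,.012]):print(proj(t,world(p,k)))
for n in('ball','knob','tab'):print(n,world(p,{'knob':knob(p[3]),'tab':tab(p[4]),'ball':ball(0)}[n]))
E
```

```text
[ 0.6508 -0.0274 -0.1925  0.1291  0.0296]
[[ 1.   0. ]
 [ 0.2  0.1]
 [ 0.9 -0.2]
 [-0.8  0.4]
 [-0.8 -0.4]
 [-0.7 -1. ]
 [-3.8  0.8]
 [ 0.4  3.7]]
[[303.84992572 135.90376147]]
[[424.83491251 158.76241205]]
ball [[ 0.68241865 -0.07938927  0.23474151]]
knob [[0.58595802 0.09732615 0.18261335]]
tab [[ 0.55678797 -0.10741491  0.15797719]]
```

```bash
cat >> h.py <<'E'
P=[0.6508,-0.0274,-0.1925,.1291,.0296]
def go(arm,*tgts,p=P):
    s=arm.get_state(); Rt=R.from_rotvec(s["eef_rot"])
    want=R.from_euler('z',p[2])*R.from_euler('x',np.pi)
    pos=R.from_euler('z',-p[2]).apply(s["tcp_pos"]-[p[0],p[1],0])*1000
    print("t",round(s["time"],2),"press mm",pos.round(1),"turn",((Rt.inv()*want).as_rotvec()/np.pi).round(4))
    for t in tgts: print(t,"shift",(Rt.inv().apply(world(p,np.array(t)/1000)[0]-s["tcp_pos"])/.12).round(3))
E
python3 -m jog '[[[0,0,-0.5],[0,0,0.05],1],[[0,0,-1],[0,0,0.1],1],[[0.2,-0.5,-1],[0,0,0.15],1],[[0.3,-1,-1],[0,0,0.205],1],[[0.3,-1,-1],[0,0,0.205],1]]' 40
python3 - <<'E'
from cell import arm
from h import *
go(arm,(-94,111,300),(-94,111,215))
E
```

```text
time: 0.72
tcp_pos: [0.2306, -0.3907, 0.3144]
eef_rot: [3.125, -0.304, 0.002]
force: [-0.6, -1.1, -0.4]
gripper_width: -0.0001
grasp_force: 0.0
t 0.72 press mm [-343.  -437.   314.4] turn [ 0.0006 -0.0004 -0.0005]
(-94, 111, 300) shift [ 2.068 -4.57   0.115]
(-94, 111, 215) shift [ 2.067 -4.571  0.823]
```

```bash
for i in 1 2 3 4; do python3 -m jog '[[[0.25,-0.5,0],[0,0,0],1],[[0.5,-1,0],[0,0,0],1],[[0.5,-1,0],[0,0,0],1]]' >/dev/null; done
python3 - <<'E'
from cell import arm
from h import *
go(arm,(-94,111,300),(-94,111,215))
m=arm.camera_model("wrist");cv2.imwrite("pics/w1.png",arm.camera("wrist")[:,:,::-1])
for n,q in(('ball',ball(0)),('knob',knob(P[3])),('tab',tab(P[4]))):print(n,proj(m,world(P,q)))
E
```

```text
t 2.23 press mm [-100.8   41.5  311.9] turn [0.     0.0007 0.0007]
(-94, 111, 300) shift [ 0.058 -0.579  0.099]
(-94, 111, 215) shift [ 0.06  -0.579  0.807]
ball [[448.07166691  29.81090177]]
knob [[245.82200443 203.02549541]]
tab [[458.973396   188.51264519]]
```

View pics/w1.png

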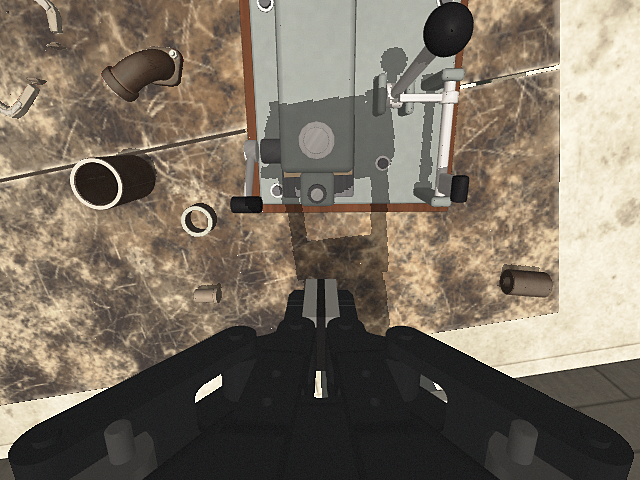

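The wrist picture shows the ball at (449,30), the knob at (247,204) and the tab at (460,189). Each is within about 1 px of the prediction, so the press pose is confirmed. I press the hold-down lever next.

```bash
python3 -m jog '[[[0.03,-0.3,0],[0,0,0],1],[[0.06,-0.58,0],[0,0,0],1],[[0.06,-0.58,0.4],[0,0,0],1],[[0.06,-0.58,0.8],[0,0,0],1],[[0.06,-0.58,0.9],[0,0,0],1],[[0.06,-0.58,0.9],[0,0,0],1]]'
python3 - <<'E'
from cell import arm
from h import *
go(arm,(-95,111,149))
E
```

```text
time: 3.02
tcp_pos: [0.5788, 0.0974, 0.2062]
eef_rot: [3.127, -0.303, 0.0]
force: [0.1, -0.7, 1.3]
gripper_width: -0.0001
grasp_force: 0.0
t 3.02 press mm [-94.5 108.7 206.2] turn [ 0.     -0.0001 -0.0003]
(-95, 111, 149) shift [-0.004 -0.019  0.477]
```

```bash
python3 -m jog '[[[0,-0.02,0.1],[0,0,0],1],[[0,-0.02,0.2],[0,0,0],1],[[0,-0.02,0.3],[0,0,0],1],[[0,-0.02,0.4],[0,0,0],1],[[0,-0.02,0.45],[0,0,0],1],[[0,-0.02,0.48],[0,0,0],1],[[0,-0.02,0.48],[0,0,0],1],[[0,-0.02,0.48],[0,0,0],1],[[0,-0.02,0.48],[0,0,0],1]]'
python3 - <<'E'
from cell import arm
from h import *
go(arm,(-95,111,147))
m=arm.camera_model("scene");im=arm.camera("scene")
for a in(.7,.85,.9):print(a,proj(m,world(P,knob(a))))
cv2.imwrite("pics/s2.png",cv2.resize(im[140:340,180:440,::-1],None,fx=3,fy=3))
E
```

```text
time: 4.15
tcp_pos: [0.5793, 0.101, 0.1479]
eef_rot: [-3.127, 0.302, -0.001]
force: [-0.3, 0.2, 0.3]
gripper_width: 0.0002
grasp_force: 0.0
t 4.15 press mm [-94.8 112.3 147.9] turn [-0.0001 -0.0001  0.0001]
(-95, 111, 147) shift [-0.002  0.011  0.007]
0.7 [[279.06667527 247.16556877]]
0.85 [[279.16119801 251.37530924]]
0.9 [[279.12935749 252.6987428 ]]
```

```bash
python3 -m jog '[[[0,0,-0.4],[0,0,0],1],[[0,0,-0.8],[0,0,0],1],[[0,0.4,-0.8],[0,0,0],1],[[0.05,0.9,-0.8],[0,0,0],1],[[0.1,1,-0.8],[0,0,0],1],[[0.1,1,-0.8],[0,0,0],1]]' >/dev/null
python3 - <<'E'
from cell import arm
from h import *
go(arm,(-77,-58,240),(-77,-58,137))
m=arm.camera_model("wrist");cv2.imwrite("pics/w2.png",arm.camera("wrist")[:,:,::-1])
for a in(.13,.75,.9):print(a,proj(m,world(P,knob(a))))
print(proj(m,world(P,tab(P[4]))))
E
```

```text
t 4.95 press mm [-82.6  -8.1 243.7] turn [-0.0001  0.     -0.0004]
(-77, -58, 240) shift [0.047 0.416 0.03 ]
(-77, -58, 137) shift [0.047 0.416 0.889]
0.13 [[161.88255315 244.32648865]]
0.75 [[181.83713682 246.11023101]]
0.9 [[185.79202574 242.63147759]]
[[428.45842328 222.59991547]]
```

View pics/w2.png

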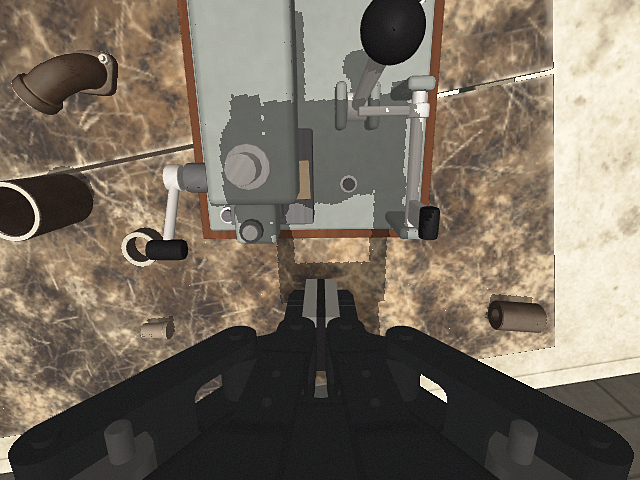

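The wrist picture shows the knob at (167,250), while a fully lowered knob should appear near (186,243). I check the picture taken while pressing.

View pics/s2.png

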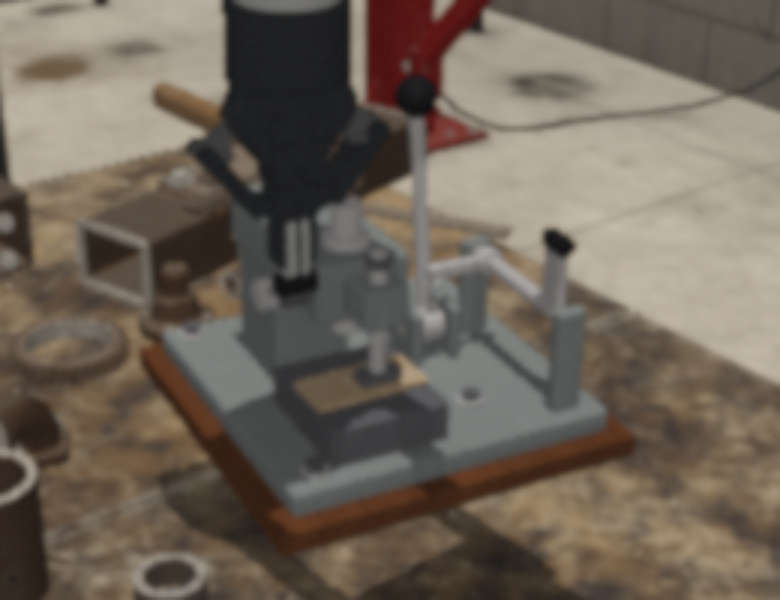

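```bash
python3 - <<'E'
from cell import arm
from h import *
m=arm.camera_model("wrist");s=arm.camera_model("scene");cv2.imwrite("pics/s3.png",cv2.resize(arm.camera("scene")[140:340,180:440,::-1],None,fx=3,fy=3))
for a in np.arange(0,.95,.1):print(a.round(1),proj(m,world(P,knob(a))).round(0),((proj(s,world(P,knob(a)))-[180,140])*3).round(0))
E
```

```text
0.0 [[159. 240.]] [[285. 257.]]
0.1 [[162. 243.]] [[288. 266.]]
0.2 [[165. 246.]] [[290. 275.]]
0.3 [[169. 247.]] [[292. 285.]]
0.4 [[172. 248.]] [[294. 294.]]
0.5 [[175. 248.]] [[295. 303.]]
0.6 [[178. 248.]] [[297. 313.]]
0.7 [[181. 247.]] [[297. 321.]]
0.8 [[184. 245.]] [[297. 330.]]
0.9 [[187. 242.]] [[297. 338.]]
```

View pics/s3.png

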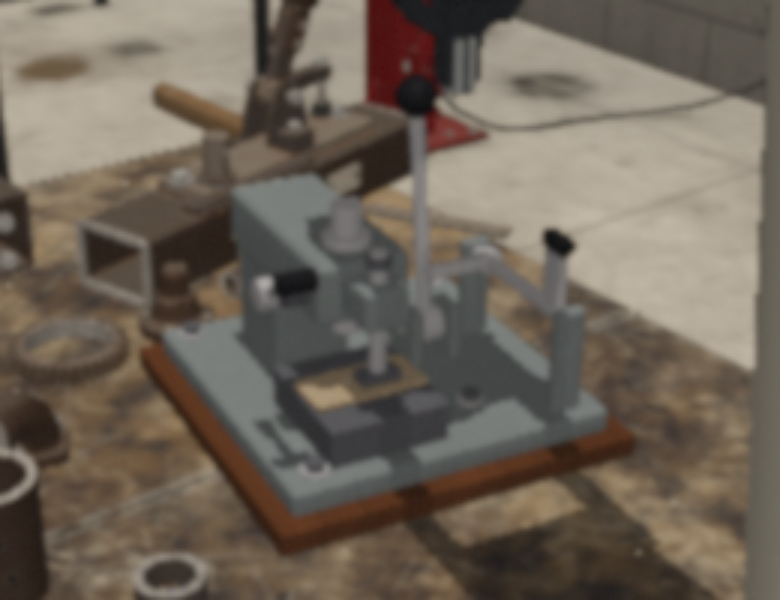

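```bash
python3 - <<'E'
from cell import arm
from h import *
m=arm.camera_model("wrist");s=arm.camera_model("scene")
c=lambda X:((proj(s,X)-[180,140])*3).round(0)
print("tcp pressed",c([.5793,.101,.1479]), "tcp now",arm.get_state()["tcp_pos"],c(arm.get_state()["tcp_pos"]), "ball",c(world(P,ball(0))),"tab",c(world(P,tab(P[4]))))
for q in([-.13,.1425,.012],[-.13,-.1425,.012],[.15,.1425,.012],[-.06,.045,.066]):print(q,c(world(P,q)))
print(s["eye"],s["rotation"])
E
```

```text
tcp pressed [[291. 323.]] tcp now [ 0.56807246 -0.01815487  0.24364102] [[451. 147.]] ball [[415.  94.]] tab [[556. 240.]]
[-0.13, 0.1425, 0.012] [[273. 541.]]
[-0.13, -0.1425, 0.012] [[636. 439.]]
[0.15, 0.1425, 0.012] [[136. 352.]]
[-0.06, 0.045, 0.066] [[362. 387.]]
[-0.12218487  0.57089514  0.59278467] [ 0.56127998 -1.21339535 -1.96064359]
```

```bash
python3 - <<'E'
from cell import arm
from h import *
s=arm.get_state();m=arm.camera_model("wrist");Rt=R.from_rotvec(s["eef_rot"])
for d in(0,.02,.03,.04,.05):print(d,proj(m,s["tcp_pos"]-Rt.apply([0,0,d])).round(0), proj(m,s["tcp_pos"]+Rt.apply([.011,.0145,-d])).round(0))
print(Rt.inv().apply(m["eye"]-s["tcp_pos"]),s["gripper_width"],s["force"])
E
python3 -m jog '[[[0,0,0],[0,0,0],1],[[0,0,0],[0,0,0],1]]'
```

```text
0 [[319. 268.]] [[345. 250.]]
0.02 [[319. 282.]] [[348. 262.]]
0.03 [[319. 290.]] [[349. 269.]]
0.04 [[319. 300.]] [[351. 277.]]
0.05 [[319. 310.]] [[353. 287.]]
[ 0.07071883  0.00041906 -0.18088815] 0.00035775276183483494 [-0.77359906  0.22356318 -0.57409127]
time: 5.3
tcp_pos: [0.568, -0.0182, 0.2437]
eef_rot: [-3.127, 0.3, 0.0]
force: [-0.1, -0.2, 0.6]
gripper_width: -0.0002
grasp_force: 0.0
```

The pictures show the real fingertips about 32 mm behind the reported TCP. They sit that much too high both in the scene picture and at the knob, which was only pushed to about 0.33 rad. I will use tip = TCP + 32 mm in z and press again.

```bash
python3 -m jog '[[[-0.05,-0.5,0],[0,0,0],1],[[-0.1,-0.99,0],[0,0,0],1],[[-0.1,-0.99,0.2],[0,0,0],1],[[-0.1,-0.99,0.4],[0,0,0],1],[[-0.1,-0.99,0.4],[0,0,0],1]]' >/dev/null
python3 -m jog '[[[0,0,0.1],[0,0,0],1],[[0,0,0.2],[0,0,0],1],[[0,0,0.3],[0,0,0],1],[[0,0,0.4],[0,0,0],1],[[0,0,0.5],[0,0,0],1],[[0,0,0.5],[0,0,0],1]]'
python3 - <<'E'
from cell import arm
from h import *
go(arm,(-95,111,118))
m=arm.camera_model("scene");im=arm.camera("scene")
cv2.imwrite("pics/s4.png",cv2.resize(im[140:340,180:440,::-1],None,fx=3,fy=3))
E
```

```text
time: 6.68
tcp_pos: [0.5785, 0.0998, 0.1346]
eef_rot: [3.127, -0.302, -0.002]
force: [0.3, -0.4, 1.2]
gripper_width: -0.0002
grasp_force: 0.0
t 6.67 press mm [-95.3 111.  134.6] turn [0.0001 0.0005 0.0001]
(-95, 111, 118) shift [ 0.003 -0.     0.139]
```

View pics/s4.png

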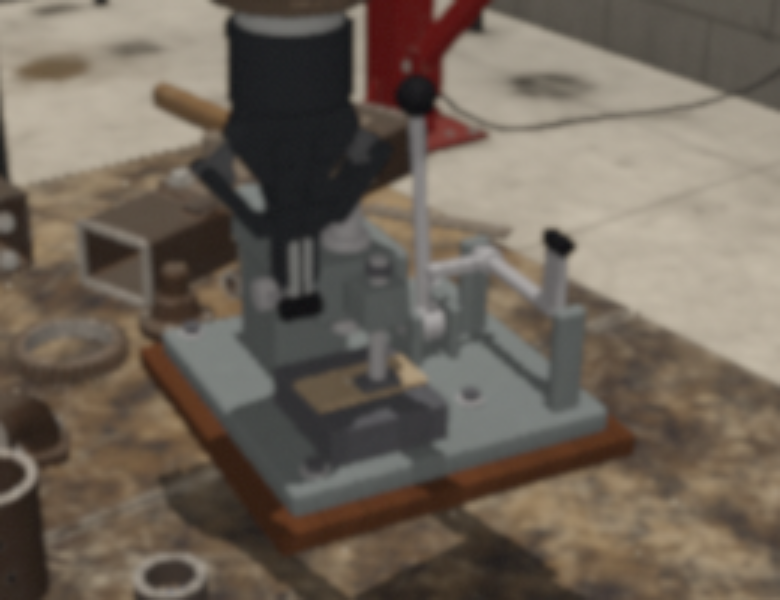

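The knob is now at (300,308), about 0.55 rad, and the finger is squarely on it. This gives a tip offset of about 33 mm, so I continue down.

```bash
python3 -m jog '[[[0,0,0.04],[0,0,0],1],[[0,0,0.08],[0,0,0],1],[[0,0,0.12],[0,0,0],1],[[0,0,0.15],[0,0,0],1],[[0,0,0.15],[0,0,0],1]]'
python3 -m jog '[[[0,0,0.015],[0,0,0],1],[[0,0,0.03],[0,0,0],1],[[0,0,0.03],[0,0,0],1],[[0,0,0.03],[0,0,0],1]]'
python3 - <<'E'
from cell import arm
from h import *
go(arm)
m=arm.camera_model("scene");im=arm.camera("scene")
cv2.imwrite("pics/s5.png",cv2.resize(im[140:340,180:440,::-1],None,fx=3,fy=3))
E
```

```text
time: 7.35
tcp_pos: [0.5788, 0.0998, 0.1173]
eef_rot: [-3.127, 0.301, 0.001]
force: [-0.5, -0.1, -0.3]
gripper_width: 0.0001
grasp_force: 0.0
time: 7.85
tcp_pos: [0.5789, 0.0998, 0.1141]
eef_rot: [-3.127, 0.302, -0.0]
force: [-0.5, 0.7, -0.8]
gripper_width: 0.0
grasp_force: 0.0
t 7.85 press mm [-94.9 111.1 114.1] turn [-0.     -0.      0.0001]
```

View pics/s5.png

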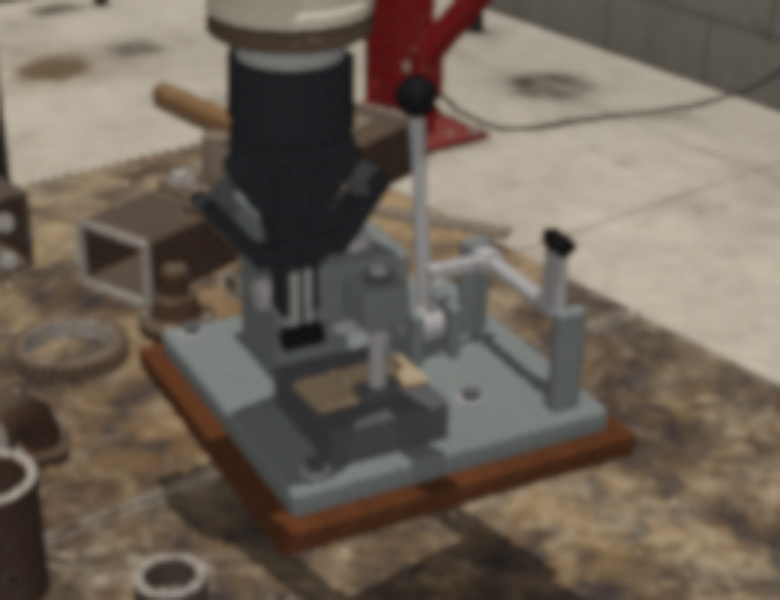

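The knob is at (301,335), about 0.86 rad. I step down until the hard stop shows in the force.

```bash
for i in 1 2 3; do python3 -m jog '[[[0,0,0.01],[0,0,0],1],[[0,0,0.01],[0,0,0],1]]' | egrep "tcp|force: \["; done
```

```text
tcp_pos: [0.5789, 0.0998, 0.1128]
force: [0.5, -0.1, -0.5]
tcp_pos: [0.5789, 0.0998, 0.1116]
force: [-0.1, 0.9, 0.2]
tcp_pos: [0.5788, 0.0998, 0.1104]
force: [-0.6, 0.3, -0.4]
```

```bash
for i in 1 2 3; do python3 -m jog '[[[0,0,0.01],[0,0,0],1],[[0,0,0.01],[0,0,0],1]]' | egrep "tcp|force: \["; done
```

```text
tcp_pos: [0.5789, 0.0998, 0.1092]
force: [0.2, 0.4, -0.0]
tcp_pos: [0.579, 0.0998, 0.1088]
force: [-1.9, -0.3, 8.3]
tcp_pos: [0.5792, 0.0999, 0.1084]
force: [-6.4, 0.2, 16.6]
```

The hard stop is at a reported z of 0.109, so the tip offset is about 38 mm and the foot is fully down. Next is the catch.

```bash
python3 -m jog '[[[0,0,-0.4],[0,0,0],1],[[0,0,-0.8],[0,0,0],1],[[0.05,0.4,-0.8],[0,0,0],1],[[0.1,0.8,-0.8],[0,0,0],1],[[0.15,1,-0.8],[0,0,0],1],[[0.15,1,-0.8],[0,0,0],1]]' >/dev/null
python3 -m jog '[[[0,0.4,0],[0,0,0],1],[[0,0.4,0],[0,0,0],1]]' >/dev/null
python3 - <<'E'
from cell import arm
from h import *
go(arm,(-77,-58,99))
m=arm.camera_model("wrist");im=arm.camera("wrist");cv2.imwrite("pics/w3.png",im[:,:,::-1])
for a in(.75,.9):print(a,proj(m,world(P,knob(a))))
print(proj(m,world(P,tab(P[4]))),proj(m,world(P,ball(0))))
E
```

```text
t 10.4 press mm [-77.  -58.2 202.8] turn [ 0.0001  0.0001 -0.0004]
(-77, -58, 99) shift [-0.    -0.002  0.865]
0.75 [[ 93.89786357 270.11639178]]
0.9 [[101.30048351 265.34470396]]
[[374.14333013 244.32988285]] [[284.1660145   11.56804226]]
```

View pics/w3.png

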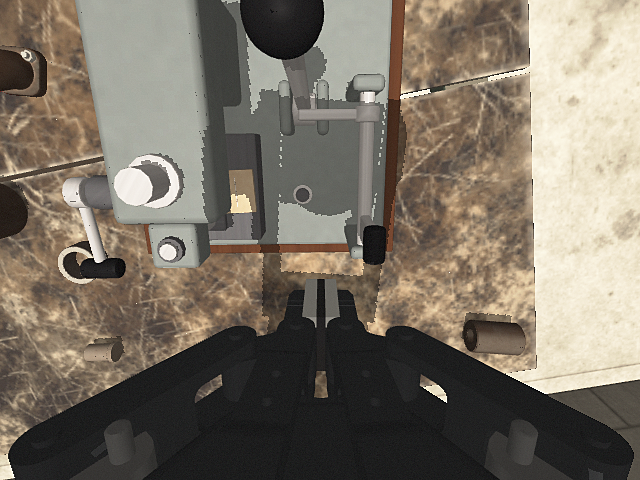

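The knob is at (102,268), which matches 0.9 rad, and the tab is at (374,244), as predicted. I lower beside it and sweep right.

```bash
python3 -m jog '[[[0,0,0.4],[0,0,0],1],[[0,0,0.8],[0,0,0],1],[[0,0,0.87],[0,0,0],1],[[0,0,0.87],[0,0,0],1]]' | egrep "tcp|force: \["
python3 -m jog '[[[0,0.08,0],[0,0,0],1],[[0,0.16,0],[0,0,0],1],[[0,0.24,0],[0,0,0],1],[[0,0.32,0],[0,0,0],1],[[0,0.4,0],[0,0,0],1],[[0,0.48,0],[0,0,0],1],[[0,0.48,0],[0,0,0],1]]'| egrep "tcp|force: \["
python3 -m jog '[[[0,0.08,0],[0,0,0],1],[[0,0.16,0],[0,0,0],1],[[0,0.24,0],[0,0,0],1],[[0,0.24,0],[0,0,0],1],[[0,0.24,0],[0,0,0],1]]'| egrep "tcp|force: \["
python3 - <<'E'
from cell import arm
from h import *
go(arm)
m=arm.camera_model("scene");im=arm.camera("scene");cv2.imwrite("pics/s6.png",cv2.resize(im[140:340,180:440,::-1],None,fx=3,fy=3))
E
```

```text
tcp_pos: [0.565, -0.0679, 0.0996]
force: [0.1, 0.5, 0.5]
tcp_pos: [0.5533, -0.1259, 0.0985]
force: [-0.6, -0.5, 0.3]
tcp_pos: [0.5479, -0.1534, 0.0985]
force: [-0.1, -0.9, 1.1]
t 12.45 press mm [ -76.8 -143.4   98.5] turn [ 0. -0.  0.]
```

```bash
for i in 1 2 3 4; do python3 -m jog '[[[0,0,0.012],[0,0,0],1],[[0,0,0.012],[0,0,0],1]]' | egrep "tcp|force: \["; done
```

```text
tcp_pos: [0.548, -0.1532, 0.097]
force: [0.6, -0.8, 0.9]
tcp_pos: [0.5479, -0.1532, 0.0955]
force: [-0.5, -0.3, -0.0]
tcp_pos: [0.548, -0.1534, 0.0946]
force: [-1.4, -0.7, 6.7]
tcp_pos: [0.5481, -0.1536, 0.0941]
force: [-6.3, -0.5, 17.1]
```

Both hard stops give the same 38 mm tip offset, and the catch is fully over. Now the ball: rise, open and go above it.

```bash
python3 -m jog '[[[0,0,-0.4],[0,0,0],1],[[0,0,-0.9],[0,0,0],0.5],[[0,0,-1],[0,0,0],0],[[0,0,-1],[0,0,0],0]]' >/dev/null
python3 -m jog '[[[0,0,-0.45],[0,0,0],0],[[0.3,-0.3,-0.45],[0,0,0],0],[[0.7,-0.6,-0.45],[0,0,0],0],[[0.98,-0.82,-0.45],[0,0,0],0],[[0.98,-0.82,-0.45],[0,0,0],0]]'
python3 - <<'E'
from cell import arm
from h import *
go(arm,(41,-45,175))
m=arm.camera_model("wrist");im=arm.camera("wrist");cv2.imwrite("pics/w4.png",im[:,:,::-1])
print(proj(m,world(P,ball(0))))
E
```

```text
time: 14.62
tcp_pos: [0.6835, -0.0775, 0.2624]
eef_rot: [-3.126, 0.298, 0.008]
force: [-0.8, -0.5, -1.2]
gripper_width: 0.0857
grasp_force: 0.0
t 14.62 press mm [ 41.7 -42.9 262.4] turn [-0.0002  0.0016  0.0008]
(41, -45, 175) shift [-0.002  0.018  0.729]
[[322.57526224 253.08078907]]
```

```bash
python3 -m jog '[[[0,0.01,0.2],[0,0,0],0],[[0,0.01,0.4],[0,0,0],0],[[0,0.01,0.6],[0,0,0],0],[[0,0.01,0.72],[0,0,0],0],[[0,0.01,0.72],[0,0,0],0]]'
python3 - <<'E'
from cell import arm
from h import *
go(arm,(41,-45,175))
m=arm.camera_model("wrist");im=arm.camera("wrist");cv2.imwrite("pics/w5.png",im[:,:,::-1])
print(proj(m,world(P,ball(0))))
E
```

```text
time: 15.3
tcp_pos: [0.6812, -0.0807, 0.1794]
eef_rot: [-3.127, 0.302, 0.003]
force: [0.8, 0.7, 0.5]
gripper_width: 0.0852
grasp_force: 0.0
t 15.3 press mm [ 40.  -46.5 179.4] turn [-0.      0.0006 -0.0001]
(41, -45, 175) shift [ 0.009 -0.012  0.036]
[[315.42851548 314.73356265]]
```

```bash
python3 -m jog '[[[0,0,0],[0,0,0],0.5],[[0,0,0],[0,0,0],0.8],[[0,0,0],[0,0,0],1],[[0,0,0],[0,0,0],1],[[0,0,0],[0,0,0],1],[[0,0,0],[0,0,0],1]]' 60
python3 - <<'E'
from cell import arm
from h import *
go(arm)
im=arm.camera("scene");cv2.imwrite("pics/s7.png",cv2.resize(im[120:320,200:460,::-1],None,fx=3,fy=3))
E
```

```text
time: 16.1
tcp_pos: [0.6826, -0.0786, 0.1814]
eef_rot: [-3.125, 0.299, -0.003]
force: [2.4, 12.1, 6.9]
gripper_width: 0.0289
grasp_force: 59.0
t 16.1 press mm [ 41.  -44.1 181.4] turn [-0.0008 -0.0005  0.0006]
```

```bash
python3 - <<'E'
import cv2,numpy as np
from cell import arm
from h import *
a=arm.camera("wrist")[:,:,::-1]; b=cv2.imread("pics/s7.png")
a=a[180:430,160:480]; a=cv2.resize(a,(400,312)); b=cv2.resize(b[0:400,150:550],(400,400))
c=np.zeros((400,800,3),np.uint8);c[:312,:400]=a;c[:,400:]=b
cv2.imwrite("pics/last.png",c)
print(((proj(arm.camera_model("scene"),world(P,ball(0)))-[200,120])*3-[150,0])+[400,0],(proj(arm.camera_model("wrist"),world(P,ball(0)))-[160,180])*1.25)
E
```

```text
[[604.62927437 154.26340397]] [[200.89950504 167.53034098]]
```

View pics/last.png

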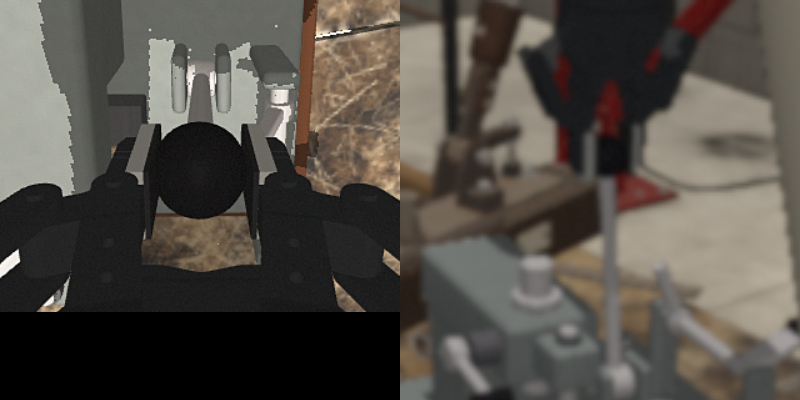

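The fingertips straddle the ball (left half at about (200,170), right half at about (612,155)), with the tips level with its lower edge. The grip is good, so I pull along the arc.

```bash
python3 -m jog '[[[-0.06,0,0],[0,0,0],1],[[-0.12,0,-0.01],[0,0,0],1],[[-0.18,0,-0.01],[0,0,0],1],[[-0.26,0,-0.005],[0,0,0],1],[[-0.35,0,0],[0,0,0],1],[[-0.44,0,0.0125],[0,0,0],1],[[-0.44,0,0.0125],[0,0,0],1]]'
python3 -m jog '[[[-0.1,0,0.025],[0,0,0],1],[[-0.21,0,0.057],[0,0,0],1],[[-0.28,0,0.085],[0,0,0],1],[[-0.34,0,0.11],[0,0,0],1],[[-0.4,0,0.135],[0,0,0],1],[[-0.43,0,0.15],[0,0,0],1],[[-0.43,0,0.15],[0,0,0],1],[[-0.43,0,0.15],[0,0,0],1]]'
python3 - <<'E'
from cell import arm
from h import *
go(arm)
def dark(n):
    im=arm.camera(n);return im
m=arm.camera_model("wrist");im=arm.camera("wrist");g=im.max(2)
for a in(.5,.55,.62):print(a,proj(m,world(P,ball(a))).round(0),proj(m,world(P,ball(a)+np.array([.016,0,0]))).round(0))
c=g[:,318];print(np.flatnonzero(c[150:420]<45)[[0,-1]]+150, c[150:420:10])
E
```

```text
time: 17.08
tcp_pos: [0.6304, -0.0688, 0.1798]
eef_rot: [-3.125, 0.3, -0.003]
force: [4.5, 10.8, 4.5]
gripper_width: 0.0291
grasp_force: 59.3
time: 18.08
tcp_pos: [0.5803, -0.0594, 0.1618]
eef_rot: [-3.126, 0.3, -0.004]
force: [4.1, 7.8, 4.9]
gripper_width: 0.0292
grasp_force: 59.4
t 18.07 press mm [-63.1 -44.9 161.8] turn [-0.0006 -0.0007  0.0003]
0.5 [[319. 282.]] [[319. 242.]]
0.55 [[319. 297.]] [[319. 259.]]
0.62 [[319. 315.]] [[319. 280.]]
[278 419] [130 128 132 135 131 132 132 132 131 133 134 133 135  16  21  21  32  33
  29  19  21  81  59  70  53  30  31]
```

The ball's edge is at row 278, about 0.61 rad, and the grip is firm. I hold a little longer and hand in.

```bash
python3 -m jog '[[[-0.01,0,0],[0,0,0],1],[[-0.01,0,0],[0,0,0],1],[[-0.01,0,0],[0,0,0],1],[[-0.01,0,0],[0,0,0],1],[[-0.01,0,0],[0,0,0],1],[[-0.01,0,0],[0,0,0],1]]' && python3 -c "
from cell import arm
print(arm.job_done())"
```

```text
time: 18.88
tcp_pos: [0.5793, -0.0592, 0.1614]
eef_rot: [-3.125, 0.3, -0.004]
force: [7.8, 7.5, -0.3]
gripper_width: 0.0291
grasp_force: 59.4
the job is handed in; nothing more can be done
None
```

I handed the job in at about 19 s with the hold-down lever and catch pushed to their hard stops and the tall lever held by its ball at about 0.61 of 0.62 rad; the judge returned no verdict, and I did not measure the plate or the loose parts at the end.

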